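# Nut drivers from the carrying rail to the bench cups

## Robot

A 6-joint arm with a two-finger parallel gripper is mounted at the origin on a cart in front of the work surface, level with it; the furniture and walls round the work are solid. World frame = base frame: x ahead of the robot, y to its left, z up, the work surface at z = 0. Lengths are in m, angles in rad, forces in N, time in s.
With the tool pointing down it reaches from about 0.375 to 0.9 m from the base axis. Payload 3.1 kg.
Tool frame: the origin (TCP) lies on the centre line of the jaws, within the pads' length; the fingertips stand 19 mm ahead of it and the grasp point (between the pads) is the TCP; z points along the fingers, y is the line along which they close (so a half turn about z gives the same grasp; the last joint's range is limited). The gripper opens to 85 mm and grips with 20 to 120 N. Pads are 22 mm wide; open, the fingers measure 114 mm over their backs; the gripper's body (76 mm by 85 mm) begins 54 mm behind the grasp point. The pads swing forward as they close: fully open they stand 13 mm farther back than shut.
Start: joints at [1.063, 0.527, 1.433, -0, 1.181, -0.178], TCP at [0.202, 0.592, 0.25] pointing down, gripper open.
Joint ranges: [-3.08, 3.08], [-0.75, 2.2], [0.22, 2.44], [-1.43, 4.57], [0, 2.65], [-2.85, 2.85]. Speed limits (rad/s): [2.79, 2.79, 3.14, 3.14, 3.14, 3.14].

## Interface

Orientations are given as a unit quaternion [x, y, z, w].
In Python, from station import manip gives the robot as it stands.
- The arm moves only by the tool servo_tool, never from a script. Its argument "rows" is a list that holds one entry, the list of rows, each a list of 7 numbers: the turn, a rotation vector about the tool's x, y, z in degrees, then the shift along the tool's x, y, z in m, then the gripper command: -1 is shut, 1 is fully open, values between are in proportion. In form: [[[wx, wy, wz, tx, ty, tz, jaw], ...]]. A call has 1 to 8 rows; each row shifts and turns the commanded pose from where the row before left it, along the tool's axes as they then stand; what a row does not reach is not made up. A row lasts 1/12 s, in which the tool goes at most 41.7 mm and 7.16 degrees, less where a joint would pass 70% of its speed; a pose out of reach is approached as far as the arm can. A call is refused whole if a number of a shift passes 0.0417 or a number of a turn 7.16, either way. A call with a gripper value outside its range is refused whole. The fingers move at their own pace and stop on an object; "squeeze" is the grip in N (left out, the last holds). Time passes only in rows, so rows that do not move let the fingers close. It gives the time, the measured TCP pose, the force, the opening and the grip force at its end, in the units of the state.
- manip.sense(): the state, without advancing time (a new reading comes with each control period).
- manip.snapshot(name): name is "scene" or "top" or "wrist"; returns the picture (400x640x3 uint8, blue, green, red); there is no depth.
- manip.camera_info(name): a dict with "K" (3x3 intrinsics, pixels), "camera_from_world" (4x4, takes a point from world to camera coordinates). Camera axes: x right, y down, z forward; pixel columns grow to the right and rows downward; lengths in m; the calibration is good to about 2 mm. A picture is of the moment at which its call begins: read the wrist's pose just before it. camera_info takes no time and is no camera call; for the wrist camera it gives the pose at the moment of the call.
- manip.sign_off(): hands the job in; it is judged then, once.
The state is a dict: "t": time; "q": joint angles; "qd": joint speeds; "tau": joint torques, N m; "tcp_pos": TCP position; "tool_rot": TCP orientation; "force": force on the tool from outside, world axes, zero at the start; "ft_torque": the same for the moment, N m; "finger_gap": opening from 0.0 (shut) to 1.0 (fully open); "gripper_force": force on a finger pad.
Only numpy, scipy, OpenCV 4.12 (cv2) and the standard library are available. Lean on these libraries where they do the work, as an engineer would, in place of code of your own. Each camera call takes 0.05 s, during which the arm holds its last target. There are 200 camera calls.

## Task

The four nut drivers are back from a service call, hanging in the slot of their carrying rail. One after another, slide each along the slot to the round entry hole at the end, lift it out there, and stand it in the bench cup made for its size, the smallest driver in the smallest cup and so on up to the largest in the largest. Each must sit upright with its hand guard flat down on the cup's seat.

Things in the scene. Friction and masses are not known exactly. Their poses are not given: they have to be found in the camera images.
- nut_driver_1: The smallest of four red-handled nut drivers, upright: round grip 22 mm across, hand guard 36 mm across and 5 mm thick below it. Origin: centre of the guard's underside, z up the handle, whose top is 56 mm above. A shank 6.5 mm thick runs down to a steel socket 16 mm across and 16 mm long, its end 40 mm below the origin. About 50 g. Grip the handle from above, fingers across the row.
- nut_driver_2: The second smallest of four red-handled nut drivers, upright: round grip 27 mm across, hand guard 41 mm across and 5 mm thick below it. Origin: centre of the guard's underside, z up the handle, whose top is 62 mm above. A shank 6.5 mm thick runs down to a steel socket 17 mm across and 16 mm long, its end 46 mm below the origin. About 65 g. Grip the handle from above, fingers across the row.
- nut_driver_3: The second largest of four red-handled nut drivers, upright: round grip 32 mm across, hand guard 46 mm across and 5 mm thick below it. Origin: centre of the guard's underside, z up the handle, whose top is 68 mm above. A shank 6.5 mm thick runs down to a steel socket 18 mm across and 16 mm long, its end 52 mm below the origin. About 80 g. Grip the handle from above, fingers across the row.
- nut_driver_4: The largest of four red-handled nut drivers, upright: round grip 37 mm across, hand guard 51 mm across and 5 mm thick below it. Origin: centre of the guard's underside, z up the handle, whose top is 74 mm above. A shank 6.5 mm thick runs down to a steel socket 19 mm across and 16 mm long, its end 58 mm below the origin. About 95 g. Grip the handle from above, fingers across the row.
- holder_1: The smallest of four grey round cups, 76 mm apart in any order on an 8 mm thick strip, fixed; outer diameter 52 mm. Origin: centre of its foot's underside, y along the strip, z up. The seat for the guard is 48 mm above the origin; round it stands a rim 5 mm higher, 45 mm inside; the shank and socket go down its middle hole, 25 mm across. For the smallest driver.
- holder_2: The second smallest of four grey round cups, 76 mm apart in any order on an 8 mm thick strip, fixed; outer diameter 57 mm. Origin: centre of its foot's underside, y along the strip, z up. The seat for the guard is 54 mm above the origin; round it stands a rim 5 mm higher, 50 mm inside; the shank and socket go down its middle hole, 26 mm across. For the second smallest driver.
- holder_3: The second largest of four grey round cups, 76 mm apart in any order on an 8 mm thick strip, fixed; outer diameter 62 mm. Origin: centre of its foot's underside, y along the strip, z up. The seat for the guard is 60 mm above the origin; round it stands a rim 5 mm higher, 55 mm inside; the shank and socket go down its middle hole, 27 mm across. For the second largest driver.
- holder_4: The largest of four grey round cups, 76 mm apart in any order on an 8 mm thick strip, fixed; outer diameter 67 mm. Origin: centre of its foot's underside, y along the strip, z up. The seat for the guard is 66 mm above the origin; round it stands a rim 5 mm higher, 60 mm inside; the shank and socket go down its middle hole, 28 mm across. For the largest driver.
- carry_rail: Fixed aluminium channel, 68 mm wide, 317 mm long. Origin: on the bench; x across, y along it, z up. Its 5 mm plate, upper face at z = 74 mm, has a slot at x = 0, 11 mm wide from the entry hole to y = +140 mm. The drivers hang in it by their guards, in any order, near y = -55, +5, +65, +125 mm. The sockets are wider than the slot, so they come out only at the entry hole, nearest driver first.
- entry_hole (a point): The wide end of the keyhole slot: a round hole 28 mm across through the carrying rail's plate, at y = -120 mm of the rail. The point is its centre, level with the plate's upper face (74 mm above the bench).
Not all that is in view belongs to the job. Leave any purple look-alike of the nut_driver_4 alone.

How it is judged:
By the outcome, as a careful person would: the job done as asked, in the order asked, and still so for the second after the job is handed in, with the robot touching nothing.
It also fails if it takes over 125 s, if anything falls off the work surface, if the arm or the gripper's body presses on something with over 40 N, if the wrist force passes 120 N, or if a joint passes its speed limit or range.

## Working session

There is one attempt and no reset: what is moved stays moved. The work goes in short steps, Python scripts to look and compute and a tool call to move; the robot and the scene stay as the last step left them, time stands still between calls to the robot, and variables do not carry over. Pictures are saved under pics/ and viewed, at most 16 in all, crops included, and the job is handed in when it is done.

Besides the shell and the picture viewer there is one more tool, called by a JSON object that holds its "fn" and its "kwargs", one argument or row to a line. servo_tool: Moves the arm, as the interface text tells. Its arguments: {"type":"object","properties":{"rows":{"type":"array","items":{"type":"array","items":{"type":"array","items":{"type":"number"}}}},"squeeze":{"type":"number"}},"required":["rows"]}

```bash
ls; mkdir -p pics; python3 - <<'E'
from station import manip
import cv2
s=manip.sense(); print({k:(v if not hasattr(v,'round') else v) for k,v in s.items()})
a=manip.snapshot("scene"); b=manip.snapshot("top")
cv2.imwrite("pics/scene0.png",a); cv2.imwrite("pics/top0.png",b)
for n in("scene","top","wrist"):
    c=manip.camera_info(n); print(n,c)
E
```

```text
pics
{'t': 0.0, 'q': array([ 1.06345962e+00,  5.28485258e-01,  1.43388047e+00, -9.54023891e-06,
        1.18137711e+00, -1.78516827e-01]), 'qd': array([ 5.04466722e-04, -2.17032472e-03,  5.08356883e-05,  6.35733087e-06,
        4.59044602e-04,  2.38214333e-03]), 'tau': array([-1.79057056e-04, -4.42359102e+01, -1.78022200e+01, -1.88273561e-04,
        8.38816253e-03,  4.96126191e-06]), 'tcp_pos': array([0.2014882 , 0.59093535, 0.24932877]), 'tool_rot': array([ 1.63668370e-01,  9.86514829e-01, -1.01397567e-03, -3.57339329e-04]), 'force': array([ 0.0224616 , -0.09873999, -0.43732661]), 'ft_torque': array([ 0.05520054,  0.01766702, -0.04001959]), 'gripper_force': 0.0, 'finger_gap': 0.9990038935984915}
scene {'K': array([[430.5035232 ,   0.        , 319.82174134],
       [  0.        , 430.5035232 , 199.70416434],
       [  0.        ,   0.        ,   1.        ]]), 'camera_from_world': array([[ 0.59184209, -0.80604548,  0.00369168, -0.37658834],
       [-0.39139123, -0.29137833, -0.87287547,  0.26384693],
       [ 0.704653  ,  0.51515955, -0.48792908,  0.89558728],
       [ 0.        ,  
[... 206 characters left out ...]
'camera_from_world': array([[-0.0180566 , -0.99963461, -0.02011461, -0.0273039 ],
       [-0.98891375,  0.02082136, -0.14702406,  0.57006437],
       [ 0.14738915,  0.01723686, -0.98892837,  1.2828324 ],
       [ 0.        ,  0.        ,  0.        ,  1.        ]])}
wrist {'K': array([[313.06206025,   0.        , 321.76836145],
       [  0.        , 313.06206025, 201.37507333],
       [  0.        ,   0.        ,   1.        ]]), 'camera_from_world': array([[ 0.32277537,  0.94647318, -0.00214236, -0.62409427],
       [ 0.91272277, -0.3106648 ,  0.26537619, -0.03421627],
       [ 0.25050589, -0.08761228, -0.96414257,  0.37794978],
       [ 0.        ,  0.        ,  0.        ,  1.        ]])}
```

View pics/scene0.png

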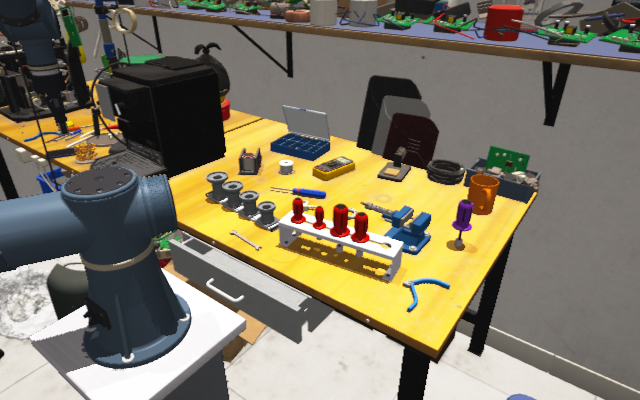

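View pics/top0.png

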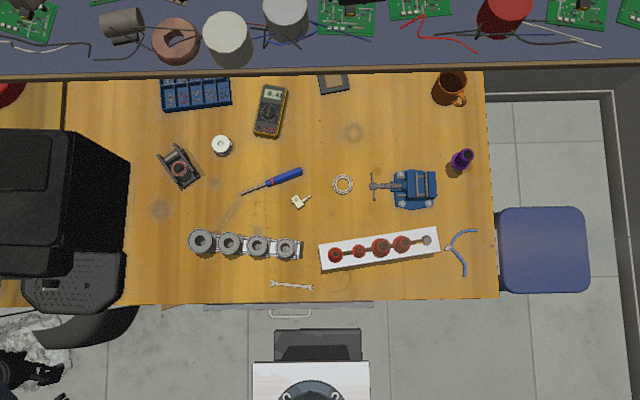

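```bash
cat > h.py <<'E'
import numpy as np, cv2
from station import manip
def cast(info,uv,z):
    """pixel -> world point on the plane at height z"""
    T=info["camera_from_world"]; R,t=T[:3,:3],T[:3,3]
    d=R.T@np.linalg.inv(info["K"])@np.array([uv[0],uv[1],1.]); c=-R.T@t
    return c+d*(z-c[2])/d[2]
def proj(info,p):
    q=info["camera_from_world"]@np.append(p,1); q=info["K"]@q[:3]; return q[:2]/q[2]
def red(im):
    h=cv2.cvtColor(im,cv2.COLOR_BGR2HSV)
    return (((h[...,0]<6)|(h[...,0]>174))&(h[...,1]>150)&(h[...,2]>50)).astype(np.uint8)*255
def blobs(m,amin=30):
    n,_,st,c=cv2.connectedComponentsWithStats(m)
    return [(c[i].round(1),st[i]) for i in range(1,n) if st[i][4]>amin]
E
python3 - <<'E'
from h import *
b=cv2.imread("pics/top0.png"); I=manip.camera_info("top")
c=b[215:285,180:445]; cv2.imwrite("pics/top0c.png",cv2.resize(c,None,fx=3,fy=3,interpolation=cv2.INTER_CUBIC))
m=red(b); m[:200]=0;m[300:]=0
for x,s in blobs(m): print(x,s,cast(I,x,.11).round(3))
h=cv2.cvtColor(b,cv2.COLOR_BGR2HSV)
w=((h[...,1]<40)&(h[...,2]>190)).astype(np.uint8)*255; w[:215]=0;w[285:]=0;w[:,:310]=0;w[:,450:]=0
k=np.argwhere(w)[:,::-1].astype(np.float32); hull=cv2.convexHull(k); r=cv2.minAreaRect(hull); print(r)
P=[cast(I,p,.074).round(4) for p in cv2.boxPoints(r)]; print(P)
for uv in [(202,242),(231,243),(259,246),(287,248)]: print(cast(I,uv,.06).round(3))
print(cast(I,(427,240),.074))
E
```

```text
[396.3 240.3] [393 236  11  12  32] [ 0.468 -0.232  0.11 ]
[355.8 249.6] [353 245   9  13  40] [ 0.446 -0.127  0.11 ]
[334.7 254.4] [328 248  15  14 111] [ 0.434 -0.072  0.11 ]
((382.22998046875, 246.73556518554688), (25.317949295043945, 125.50283813476562), 80.8194580078125)
[array([ 0.4638, -0.0293,  0.074 ]), array([ 0.5108, -0.3609,  0.074 ]), array([ 0.4441, -0.3678,  0.074 ]), array([ 0.3976, -0.0389,  0.074 ])]
[0.477 0.286 0.06 ]
[0.473 0.207 0.06 ]
[0.463 0.131 0.06 ]
[0.456 0.055 0.06 ]
[ 0.46948682 -0.31847871  0.074     ]
```

View pics/top0c.png

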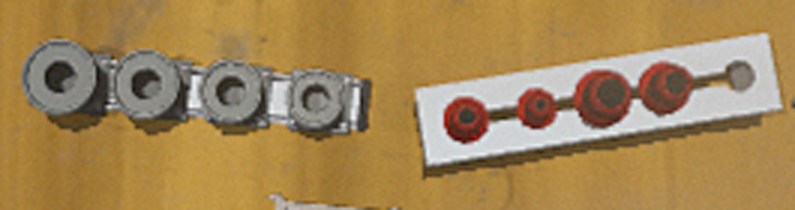

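The top crop shows the cups, left to right, shrinking (crop x=62, 148, 233, 318): holder_4, 3, 2, 1. In the rail, counting from the entry hole (crop 740,73), the drivers look like 3 (665,85), 4 (603,97), 1 (538,107) and 2 (466,119). The purple look-alike is away at top-image pixel (461,160).

{"fn": "servo_tool", "kwargs": {
  "rows": [
    [[0, 0, 0, -0.033, -0.023, 0, 1], [0, 0, 0, -0.033, -0.023, 0, 1], [0, 0, 0, -0.033, -0.023, 0, 1], [0, 0, 0, -0.033, -0.023, 0, 1], [0, 0, 0, -0.033, -0.023, 0, 1], [0, 0, 0, -0.033, -0.023, 0, 1], [0, 0, 0, -0.033, -0.023, 0, 1], [0, 0, 0, -0.033, -0.023, 0, 1]]
  ]
}}

```text
t: 0.77
tcp_pos: [0.3927, 0.3303, 0.2501]
tool_rot: [0.164, 0.987, -0.0, -0.0]
force: [1.4, 0.6, -0.7]
finger_gap: 1.002
gripper_force: 0.0
```

{"fn": "servo_tool", "kwargs": {
  "rows": [
    [[0, 0, 7, 0, 0, 0, 1], [0, 0, 7, 0, 0, 0, 1], [0, 0, 7, 0, 0, 0, 1], [0, 0, 7, 0, 0, 0, 1], [0, 0, 7, 0, 0, 0, 1], [0, 0, 7, 0, 0, 0, 1], [0, 0, 7, 0, 0, 0, 1], [0, 0, 7, 0, 0, 0, 1]]
  ]
}}

```text
t: 1.43
tcp_pos: [0.3919, 0.3319, 0.2499]
tool_rot: [0.61, 0.792, -0.0, -0.0]
force: [0.9, 0.2, -0.3]
finger_gap: 1.003
gripper_force: 0.0
```

{"fn": "servo_tool", "kwargs": {
  "rows": [
    [[0, 0, 7, 0, 0, 0, 1], [0, 0, 0, 0, 0, 0, 1], [0, 0, 0, 0, 0, 0, 1]]
  ]
}}

```text
t: 1.68
tcp_pos: [0.392, 0.332, 0.25]
tool_rot: [0.654, 0.757, -0.0, -0.0]
force: [0.2, 0.5, 0.5]
finger_gap: 1.001
gripper_force: 0.0
```

```bash
python3 - <<'E'
from h import *
s=manip.sense(); I=manip.camera_info("wrist"); a=manip.snapshot("wrist"); cv2.imwrite("pics/w1.png",a)
np.save("w1.npy",I,allow_pickle=True)
T=I["camera_from_world"]; print(s["t"],s["tcp_pos"],s["tool_rot"],-T[:3,:3].T@T[:3,3],T[2,:3])
E
```

```text
1.6833 [0.39200005 0.33200474 0.25004693] [ 6.53823458e-01  7.56647047e-01 -3.39047394e-04 -1.26577061e-04] [0.38240215 0.39887068 0.37271906] [ 0.03768169 -0.26359727 -0.96389656]
```

View pics/w1.png

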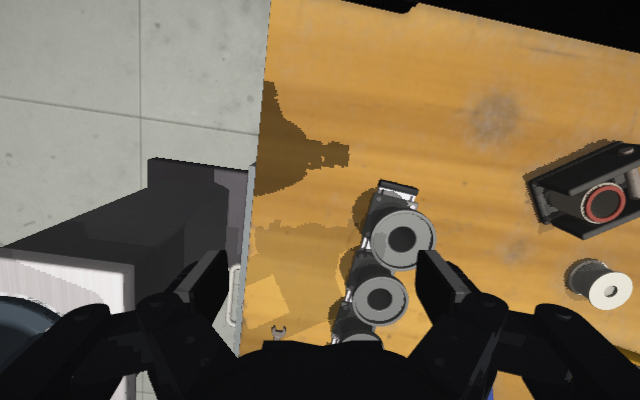

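Wrist view: holder_4 at (402,238) and holder_3 at (379,299); the rest lie farther down, so I move the tool on to see all four.

{"fn": "servo_tool", "kwargs": {
  "rows": [
    [[0, 0, 0, -0.034, 0.009, 0, 1], [0, 0, 0, -0.034, 0.009, 0, 1], [0, 0, 0, -0.034, 0.009, 0, 1], [0, 0, 0, -0.034, 0.009, 0, 1], [0, 0, 0, -0.034, 0.009, 0, 1], [0, 0, 0, 0, 0, 0, 1], [0, 0, 0, 0, 0, 0, 1], [0, 0, 0, 0, 0, 0, 1]]
  ]
}}

```text
t: 2.4
tcp_pos: [0.4605, 0.1704, 0.2502]
tool_rot: [0.655, 0.756, -0.0, -0.0]
force: [-0.1, -1.1, 0.0]
finger_gap: 1.003
gripper_force: 0.0
```

```bash
python3 - <<'E'
from h import *
I=manip.camera_info("wrist"); a=manip.snapshot("wrist"); cv2.imwrite("pics/w2.png",a)
np.save("w2.npy",I,allow_pickle=True)
E
```

{"fn": "servo_tool", "kwargs": {
  "rows": [
    [[0, 0, 0, -0.04, 0.003, 0, 1], [0, 0, 0, -0.04, 0.003, 0, 1], [0, 0, 0, -0.04, 0.003, 0, 1], [0, 0, 0, -0.04, 0.003, 0, 1], [0, 0, 0, -0.04, 0.003, 0, 1], [0, 0, 0, -0.04, 0.003, 0, 1], [0, 0, 0, -0.04, 0.003, 0, 1], [0, 0, 0, -0.04, 0.003, 0, 1]]
  ]
}}

```text
t: 3.12
tcp_pos: [0.5304, -0.143, 0.2503]
tool_rot: [0.654, 0.757, 0.0, -0.0]
force: [1.4, -0.2, -0.4]
finger_gap: 1.004
gripper_force: 0.0
```

{"fn": "servo_tool", "kwargs": {
  "rows": [
    [[0, 0, 0, -0.04, 0.003, 0, 1], [0, 0, 0, -0.015, 0.003, 0, 1], [0, 0, 0, 0, 0, 0, 1], [0, 0, 0, 0, 0, 0, 1], [0, 0, 0, 0, 0, 0, 1]]
  ]
}}

```text
t: 3.53
tcp_pos: [0.5433, -0.1942, 0.2499]
tool_rot: [0.654, 0.756, 0.0, -0.001]
force: [-0.1, -0.3, -0.0]
finger_gap: 1.003
gripper_force: 0.0
```

```bash
python3 - <<'E'
from h import *
I=manip.camera_info("wrist"); a=manip.snapshot("wrist"); cv2.imwrite("pics/w3.png",a)
np.save("w3.npy",I,allow_pickle=True)
b=cv2.imread("pics/w2.png")
cv2.imwrite("pics/w23.png",np.hstack([b[60:360,200:520],a[60:360,200:520]]))
E
```

```text
(no output)
```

View pics/w23.png

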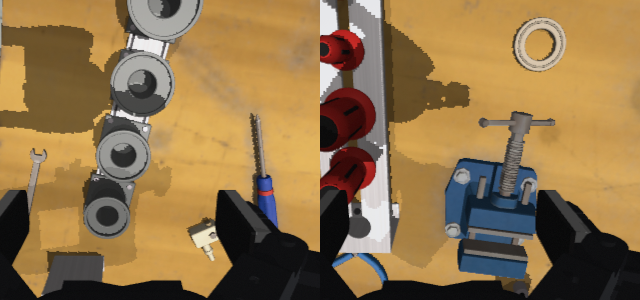

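Left: holders 3, 2, 1 at (142,83), (123,155), (107,216) in the crop and part of holder_4 at its top. Right: the rail is at the left edge because the tool sits 0.09 too far in x. I'll shift it and look again.

{"fn": "servo_tool", "kwargs": {
  "rows": [
    [[0, 0, 0, 0, -0.03, 0, 1], [0, 0, 0, 0, -0.03, 0, 1], [0, 0, 0, 0, -0.03, 0, 1], [0, 0, 0, 0, 0, 0, 1], [0, 0, 0, 0, 0, 0, 1], [0, 0, 0, 0, 0, 0, 1]]
  ]
}}

```text
t: 4.08
tcp_pos: [0.4555, -0.2086, 0.2509]
tool_rot: [0.654, 0.756, 0.0, 0.001]
force: [-0.1, -0.3, -0.5]
finger_gap: 0.997
gripper_force: 0.0
```

```bash
python3 - <<'E'
from h import *
I=manip.camera_info("wrist"); a=manip.snapshot("wrist"); cv2.imwrite("pics/w4.png",a)
np.save("w4.npy",I,allow_pickle=True)
b=cv2.imread("pics/w2.png"); J=np.load("w2.npy",allow_pickle=True).item()
# cups: dark hole of each cup bounded by the seat ring -> outer rim by Hough
g=cv2.cvtColor(b,cv2.COLOR_BGR2GRAY)
C=cv2.HoughCircles(cv2.medianBlur(g,3),cv2.HOUGH_GRADIENT,1,40,param1=120,param2=25,minRadius=18,maxRadius=48)
o=b.copy()
for x,y,r in (C[0] if C is not None else []):
    if 270<x<400: print("cup",x,y,r,[cast(J,(x,y),z).round(4)[:2] for z in (.053,.059,.065,.071)]); cv2.circle(o,(int(x),int(y)),int(r),(0,255,0),1)
# red and white in w4
for x,s in blobs(red(a),150): print("red",x,s)
h=cv2.cvtColor(a,cv2.COLOR_BGR2HSV)
cv2.imwrite("pics/w24.png",np.hstack([o[0:360,200:520],a[0:360,200:520]]))
E
```

```text
cup 362.5 59.5 36.4 [array([0.4815, 0.2926]), array([0.481 , 0.2916]), array([0.4804, 0.2906]), array([0.4798, 0.2895])]
cup 340.5 146.5 30.8 [array([0.4739, 0.2096]), array([0.4734, 0.2101]), array([0.473 , 0.2106]), array([0.4726, 0.2111])]
cup 322.5 217.5 27.4 [array([0.4666, 0.1322]), array([0.4664, 0.1342]), array([0.4661, 0.1362]), array([0.4658, 0.1381])]
cup 306.5 274.5 19.4 [array([0.4584, 0.0624]), array([0.4583, 0.0657]), array([0.4582, 0.069 ]), array([0.458 , 0.0722])]
red [322.1  30.8] [ 299    0   46   58 1601]
red [321.1 107.5] [ 302   87   39   42 1082]
red [320.7 199.8] [ 295  145   52  123 3240]
```

View pics/w24.png

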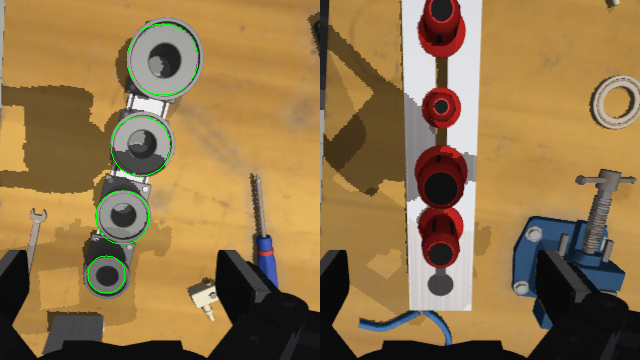

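Right: entry hole at crop (440,285), drivers along the slot with tops at (441,253), (440,190), (441,107), (440,10). Sizes from the hole are 3, 4, 1, 2. Now I measure these more exactly.

```bash
python3 - <<'E'
from h import *
a=cv2.imread("pics/w4.png"); I=np.load("w4.npy",allow_pickle=True).item()
b=cv2.imread("pics/w2.png"); J=np.load("w2.npy",allow_pickle=True).item()
for n,(u,v),zt in (("hole",(320,285),.074),("d3",(321,253),.142),("d4",(320,190),.148),("d1",(321,107),.130),("d2",(320,10),.136)):
    print(n,cast(I,(u,v),zt).round(4))
# hole and black tops refined: dark blobs near the slot
g=cv2.cvtColor(a,cv2.COLOR_BGR2GRAY)
h=cv2.cvtColor(a,cv2.COLOR_BGR2HSV)
dk=((h[...,2]<110)&(h[...,1]<60)).astype(np.uint8)*255; dk[:,:290]=0; dk[:,350:]=0; dk[330:]=0
for x,s in blobs(dk,40): print("dark",x,s,[cast(I,x,z).round(4)[:2] for z in (.074,.13,.136,.142,.148)])
# guard widths: widest red row per driver -> diameter at z=.079
m=red(a)
for r0,r1 in ((30,60),(95,125),(150,190),(208,235)):
    w=[(np.ptp(np.where(m[r,290:350])[0]),r,np.where(m[r,290:350])[0].mean()+290) for r in range(r0,r1) if m[r,290:350].any()]
    k=max(w); p=cast(I,(k[2]-k[0]/2-.5,k[1]),.079);q=cast(I,(k[2]+k[0]/2+.5,k[1]),.079); print("guard",k,np.linalg.norm(p-q).round(4),((p+q)/2).round(4))
# rail edges at z=.074
wh=((h[...,2]>150)&(h[...,1]<40)).astype(np.uint8)
E=[]
for r in range(20,300,8):
    c=np.where(wh[r,260:370])[0]+260
    if len(c)>10: E.append((cast(I,(c.min(),r),.074)[:2],cast(I,(c.max()+1,r),.074)[:2]))
E=np.array(E); mid=E.mean(1); print("rail width",np.linalg.norm(E[:,1]-E[:,0],axis=1).round(3)); f=np.polyfit(mid[:,1],mid[:,0],1); print("rail x = ",f,"angle",np.degrees(np.arctan(f[0])))
# cups
hb=cv2.cvtColor(b,cv2.COLOR_BGR2HSV); gm=((hb[...,1]<45)&(hb[...,2]>85)&(hb[...,2]<165)).astype(np.uint8)*255
print([hb[y,x].tolist() for x,y in ((340,118),(362,30),(306,258),(322,195))])
for n,(x,y),R,z in ((4,(364,58),48,.071),(3,(341,145),38,.065),(2,(323,215),34,.059),(1,(307,276),30,.053)):
    k=np.zeros_like(gm); cv2.circle(k,(x,y),R,255,-1); k&=cv2.morphologyEx(gm,cv2.MORPH_OPEN,np.ones((3,3)))
    cs,_=cv2.findContours(k,cv2.RETR_EXTERNAL,cv2.CHAIN_APPROX_NONE); c=max(cs,key=cv2.contourArea); e=cv2.fitEllipse(cv2.convexHull(c)); print(n,e,cast(J,e[0],z).round(4))
E
```

```text
hole [ 0.4694 -0.316   0.074 ]
d3 [ 0.4607 -0.2478  0.142 ]
d4 [ 0.4524 -0.195   0.148 ]
d1 [ 0.4446 -0.1362  0.13  ]
d2 [ 0.435  -0.0746  0.136 ]
dark [321.4   8.9] [312   0  20  20 348] [array([ 0.4333, -0.0561]), array([ 0.4356, -0.0721]), array([ 0.4359, -0.0738]), array([ 0.4361, -0.0755]), array([ 0.4364, -0.0772])]
dark [321. 106.] [316 100  11  13 115] [array([ 0.4442, -0.1341]), array([ 0.4445, -0.1355]), array([ 0.4445, -0.1357]), array([ 0.4446, -0.1358]), array([ 0.4446, -0.136 ])]
dark [312.6 131.4] [309 124   7  22  47] [array([ 0.4397, -0.1577]), array([ 0.4408, -0.1547]), array([ 0.4409, -0.1544]), array([ 0.4411, -0.1541]), array([ 0.4412, -0.1538])]
dark [320.5 188.1] [305 173  32  31 780] [array([ 0.4548, -0.2105]), array([ 0.4531, -0.1976]), array([ 0.4529, -0.1962]), array([ 0.4527, -0.1949]), array([ 0.4525, -0.1935])]
dark [320.2 253.6] [309 243  23  22 389] [array([ 0.4644, -0.2797]), array([ 0.4609, -0.2539]), array([ 0.4605, -0.2511]), array([ 0.4602, -0.2484]), array([ 0.4598, -0.2456])]
dark [320.  282.6] [308 268  25  28 496] [array([ 0.469 , -0.3132]), a
[... 581 characters left out ...]
5 0.068 0.067 0.068 0.068 0.068
 0.067 0.068 0.068 0.068 0.067 0.067 0.068]
rail x =  [-0.12004497  0.43503367] angle -6.845313540979386
[[30, 7, 175], [23, 6, 163], [30, 4, 125], [30, 5, 157]]
4 ((367.1943054199219, 54.81254577636719), (71.147216796875, 76.79122924804688), 162.45050048828125) [0.4833 0.2939 0.071 ]
3 ((336.27398681640625, 138.11007690429688), (14.983233451843262, 20.510459899902344), 48.00775146484375) [0.4677 0.218  0.065 ]
2 ((322.86297607421875, 213.89515686035156), (47.44919967651367, 57.184120178222656), 74.73729705810547) [0.4662 0.1382 0.059 ]
1 ((306.4674072265625, 275.09588623046875), (35.89533615112305, 45.73520278930664), 90.32032775878906) [0.4585 0.0617 0.053 ]
```

Guard widths of 44, 50, 35 and 39 mm confirm the order from the hole as 3, 4, 1, 2 (46, 51, 36 and 41 mm by the description). Next is driver 3.

{"fn": "servo_tool", "kwargs": {
  "rows": [
    [[0, 0, 0, -0.021, -0.001, 0, 1], [0, 0, 0, -0.021, 0, 0, 1], [0, 0, 0, 0, 0, 0.036, 1], [0, 0, 0, 0, 0, 0.036, 1], [0, 0, 0, 0, 0, 0.036, 1], [0, 0, 0, 0, 0, 0.033, 1], [0, 0, 0, 0, 0, 0, 1], [0, 0, 0, 0, 0, 0, 1]]
  ]
}}

```text
t: 4.8
tcp_pos: [0.4598, -0.2503, 0.1079]
tool_rot: [0.655, 0.756, 0.0, -0.002]
force: [0.9, 0.4, -0.2]
finger_gap: 1.003
gripper_force: 0.0
```

{"fn": "servo_tool", "kwargs": {
  "rows": [
    [[0, 0, 0, 0, 0, 0, -1], [0, 0, 0, 0, 0, 0, -1], [0, 0, 0, 0, 0, 0, -1], [0, 0, 0, 0, 0, 0, -1], [0, 0, 0, 0, 0, 0, -1], [0, 0, 0, 0, 0, 0, -1], [0, 0, 0, 0, 0, 0, -1], [0, 0, 0, 0, 0, 0, -1]]
  ],
  "squeeze": 40
}}

```text
t: 5.47
tcp_pos: [0.4606, -0.2518, 0.1111]
tool_rot: [0.655, 0.756, 0.0, 0.002]
force: [1.2, 0.3, 5.4]
finger_gap: 0.363
gripper_force: 39.1
```

```bash
python3 - <<'E'
from h import *
a=manip.snapshot("wrist"); b=manip.snapshot("scene")
cv2.imwrite("pics/g3.png",np.hstack([a[60:360,200:440],cv2.resize(b[180:290,250:420],None,fx=2.7,fy=2.7)[:300]]))
E
```

```text
Traceback (most recent call last):
ValueError: all the input array dimensions except for the concatenation axis must match exactly, but along dimension 0, the array at index 0 has size 300 and the array at index 1 has size 297
```

Gripped: the gap of 31 mm fits the 32 mm handle, with 5 N upward from the pads' swing. I lift it slightly and slide it to the hole.

{"fn": "servo_tool", "kwargs": {
  "rows": [
    [[0, 0, 0, 0, 0, -0.004, -1], [0, 0, 0, -0.013, 0, 0, -1], [0, 0, 0, -0.013, 0, 0, -1], [0, 0, 0, -0.013, 0, 0, -1], [0, 0, 0, -0.013, 0, 0, -1], [0, 0, 0, -0.013, 0, 0, -1], [0, 0, 0, -0.001, 0, 0, -1], [0, 0, 0, 0, 0, 0, -1]]
  ]
}}

```text
t: 6.23
tcp_pos: [0.4691, -0.3179, 0.113]
tool_rot: [0.656, 0.755, 0.0, 0.0]
force: [0.2, 0.3, -1.2]
finger_gap: 0.363
gripper_force: 39.6
```

```bash
python3 - <<'E'
from h import *
print(manip.sense()["force"])
a=manip.snapshot("wrist"); b=manip.snapshot("scene")
cv2.imwrite("pics/g3.png",np.hstack([a[60:360,200:440],cv2.resize(b[180:290,250:420],(464,300))]))
E
```

```text
[ 0.19959534  0.2866783  -1.19869167]
```

View pics/g3.png

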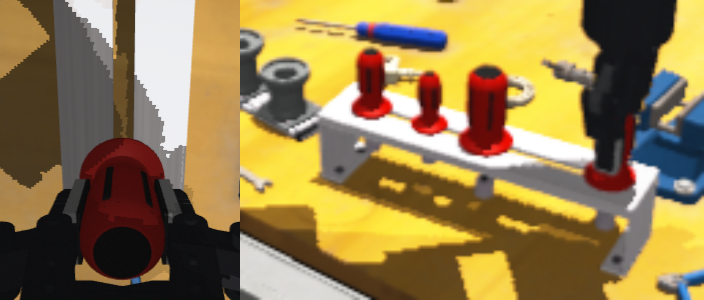

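Driver 3 is upright at the hole end and hanging freely (1.2 N, about its weight). Lifting it out.

{"fn": "servo_tool", "kwargs": {
  "rows": [
    [[0, 0, 0, 0, 0, -0.01, -1], [0, 0, 0, 0, 0, -0.01, -1], [0, 0, 0, 0, 0, -0.01, -1], [0, 0, 0, 0, 0, -0.01, -1], [0, 0, 0, 0, 0, -0.015, -1], [0, 0, 0, 0, 0, -0.015, -1]]
  ]
}}

```text
t: 6.83
tcp_pos: [0.4691, -0.3162, 0.1849]
tool_rot: [0.655, 0.756, -0.0, 0.0]
force: [0.2, -0.3, -0.7]
finger_gap: 0.364
gripper_force: 39.7
```

{"fn": "servo_tool", "kwargs": {
  "rows": [
    [[0, 0, 0, 0, 0, -0.03, -1], [0, 0, 0, 0, 0, -0.03, -1], [0, 0, 0, 0, 0, -0.01, -1], [0, 0, 0, 0.02, 0, 0, -1], [0, 0, 0, 0.035, 0, 0, -1], [0, 0, 0, 0.04, 0.005, 0, -1], [0, 0, 0, 0.04, 0.005, 0, -1], [0, 0, 0, 0.04, 0.005, 0, -1]]
  ]
}}

```text
t: 7.5
tcp_pos: [0.4584, -0.1395, 0.2537]
tool_rot: [0.655, 0.755, 0.0, 0.0]
force: [1.5, 0.1, -1.5]
finger_gap: 0.363
gripper_force: 39.7
```

{"fn": "servo_tool", "kwargs": {
  "rows": [
    [[0, 0, 0, 0.04, 0.01, 0, -1], [0, 0, 0, 0.04, 0.01, 0, -1], [0, 0, 0, 0.04, 0.01, 0, -1], [0, 0, 0, 0.04, 0.01, 0, -1], [0, 0, 0, 0.04, 0.01, 0, -1], [0, 0, 0, 0.04, 0.01, 0, -1], [0, 0, 0, 0.03, 0.005, 0, -1], [0, 0, 0, 0.02, 0, 0, -1]]
  ]
}}

```text
t: 8.17
tcp_pos: [0.4822, 0.1584, 0.2538]
tool_rot: [0.654, 0.757, 0.001, 0.0]
force: [-0.1, -0.7, -0.1]
finger_gap: 0.363
gripper_force: 39.7
```

{"fn": "servo_tool", "kwargs": {
  "rows": [
    [[0, 0, 0, 0.02, -0.001, 0, -1], [0, 0, 0, 0.02, -0.001, 0, -1], [0, 0, 0, 0.01, 0, 0, -1], [0, 0, 0, 0, 0, 0.035, -1], [0, 0, 0, 0, 0, 0.035, -1], [0, 0, 0, 0, 0, 0.01, -1], [0, 0, 0, 0, 0, 0, -1], [0, 0, 0, 0, 0, 0, -1]]
  ]
}}

```text
t: 8.83
tcp_pos: [0.4735, 0.204, 0.1736]
tool_rot: [0.655, 0.755, -0.0, -0.0]
force: [0.1, 0.2, 0.4]
finger_gap: 0.366
gripper_force: 39.9
```

```bash
python3 - <<'E'
from h import *
I=manip.camera_info("wrist"); a=manip.snapshot("wrist"); b=manip.snapshot("scene"); T=manip.snapshot("top"); J=manip.camera_info("scene")
np.save("w5.npy",I,allow_pickle=True); cv2.imwrite("pics/w5.png",a); cv2.imwrite("pics/s5.png",b)
print(manip.sense()["tcp_pos"])
for n,z in ((4,.071),(3,.065),(2,.059)): print(n,proj(I,[.4725+.0066*(n-3),.21+.0757*(n-3),z]).round(),proj(J,[.4725+.0066*(n-3),.21+.0757*(n-3),z]).round())
cv2.imwrite("pics/p3.png",np.hstack([a[40:360,200:440],cv2.resize(b[130:240,180:330],(450,320))]))
E
```

```text
[0.47464902 0.20431835 0.17505263]
4 [347.  96.] [216. 178.]
3 [322. 198.] [232. 187.]
2 [301. 281.] [249. 197.]
```

View pics/p3.png

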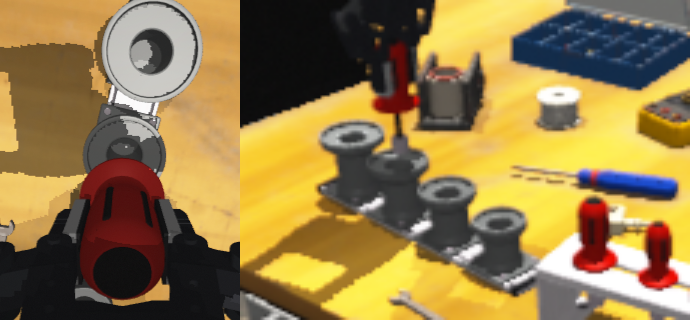

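Driver 3 hangs upright just short of holder_3. Its rim spans crop columns 84–165, holder_4 is centred at (152,50), and the guard's front edge is at row 157.

```bash
python3 - <<'E'
from h import *
I=np.load("w5.npy",allow_pickle=True).item(); a=cv2.imread("pics/w5.png"); m=red(a)
r=[(np.where(m[y,260:390])[0].min()+260,np.where(m[y,260:390])[0].max()+260,y) for y in range(196,250,4) if m[y,260:390].any()]; print(r)
ys=np.where(m[:,318:326].any(1))[0]; print("front row",ys.min())
print("cup3",cast(I,(324.5,195),.065),"cup4",cast(I,(352,90),.071))
tx=np.array([-.1445,.9895,0]); zg=.175-.034
f=cast(I,(322,ys.min()),zg); print("driver",f-.023*tx, "from widest", [ (cast(I,((l+rr)/2,y),zg).round(4)[:2],np.linalg.norm(cast(I,(l,y),zg)-cast(I,(rr+1,y),zg)).round(4)) for l,rr,y in r[::2]])
E
```

```text
[(np.int64(308), np.int64(336), 200), (np.int64(299), np.int64(344), 204), (np.int64(294), np.int64(350), 208), (np.int64(290), np.int64(353), 212), (np.int64(287), np.int64(356), 216), (np.int64(285), np.int64(359), 220), (np.int64(283), np.int64(360), 224), (np.int64(282), np.int64(362), 228), (np.int64(281), np.int64(363), 232), (np.int64(280), np.int64(363), 236), (np.int64(290), np.int64(353), 240), (np.int64(290), np.int64(353), 244), (np.int64(290), np.int64(353), 248)]
front row 198
cup3 [0.47427395 0.21294318 0.065     ] cup4 [0.48191333 0.28994429 0.071     ]
driver [0.47320694 0.20747873 0.141     ] from widest [(array([0.47  , 0.2292]), np.float64(0.0149)), (array([0.4706, 0.2249]), np.float64(0.0295)), (array([0.471 , 0.2206]), np.float64(0.0365)), (array([0.4716, 0.2162]), np.float64(0.0409)), (array([0.4725, 0.2118]), np.float64(0.0439)), (array([0.4729, 0.2073]), np.float64(0.0341)), (array([0.4736, 0.2027]), np.float64(0.0343))]
```

{"fn": "servo_tool", "kwargs": {
  "rows": [
    [[0, 0, 0, 0.005, 0.001, 0, -1], [0, 0, 0, 0, 0, 0.01, -1], [0, 0, 0, 0, 0, 0.015, -1], [0, 0, 0, 0, 0, 0.015, -1], [0, 0, 0, 0, 0, 0.015, -1], [0, 0, 0, 0, 0, 0.008, -1], [0, 0, 0, 0, 0, 0, -1], [0, 0, 0, 0, 0, 0, -1]]
  ]
}}

```text
t: 9.65
tcp_pos: [0.4734, 0.2094, 0.1101]
tool_rot: [0.655, 0.756, -0.0, -0.0]
force: [0.7, -0.1, -0.9]
finger_gap: 0.364
gripper_force: 39.9
```

{"fn": "servo_tool", "kwargs": {
  "rows": [
    [[0, 0, 0, 0, 0, 0.003, -1], [0, 0, 0, 0, 0, 0.003, -1], [0, 0, 0, 0, 0, 0.003, -1], [0, 0, 0, 0, 0, 0.002, -1], [0, 0, 0, 0, 0, 0, -1], [0, 0, 0, 0, 0, 0, -1]]
  ]
}}

```text
t: 10.15
tcp_pos: [0.4743, 0.2097, 0.1049]
tool_rot: [0.655, 0.756, 0.002, 0.001]
force: [-7.0, -2.9, 38.6]
finger_gap: 0.363
gripper_force: 43.8
```

Contact at TCP 0.105 with 38 N. I back off the load and look at how it sits.

{"fn": "servo_tool", "kwargs": {
  "rows": [
    [[0, 0, 0, 0, 0, -0.004, -1], [0, 0, 0, 0, 0, 0, -1], [0, 0, 0, 0, 0, 0, -1]]
  ]
}}

```text
t: 10.4
tcp_pos: [0.4746, 0.2098, 0.105]
tool_rot: [0.655, 0.756, 0.001, 0.001]
force: [-1.6, 0.7, 16.1]
finger_gap: 0.368
gripper_force: 41.6
```

```bash
python3 - <<'E'
from h import *
I=manip.camera_info("wrist"); a=manip.snapshot("wrist"); b=manip.snapshot("scene")
np.save("w6.npy",I,allow_pickle=True); cv2.imwrite("pics/w6.png",a)
print(manip.sense()["tcp_pos"],manip.sense()["force"])
cv2.imwrite("pics/p3b.png",np.hstack([cv2.resize(a[40:360,240:420],(338,600)),cv2.resize(b[155:235,195:255],(450,600),interpolation=cv2.INTER_CUBIC)]))
E
```

```text
[0.47466142 0.20976777 0.10504077] [-1.11305843  0.1483755  15.77457574]
```

View pics/p3b.png

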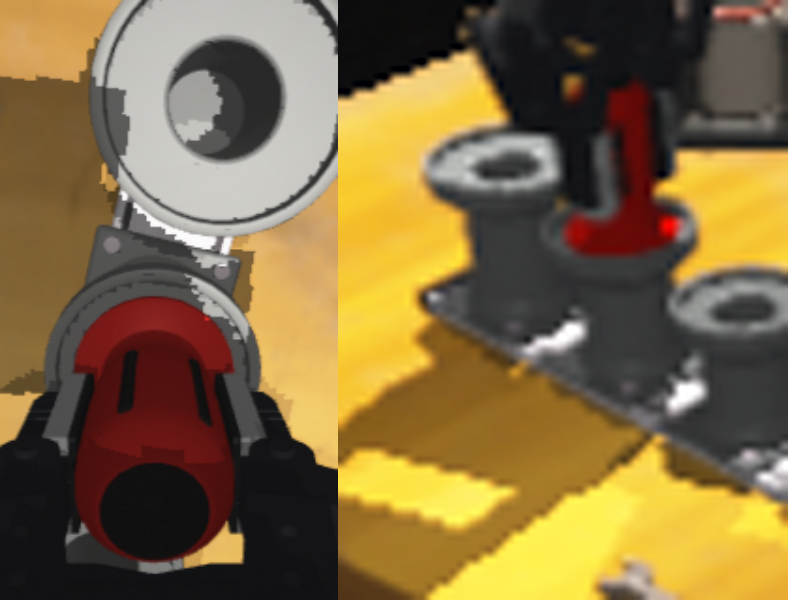

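The guard sits inside the rim on the seat. The feet stand on the 8 mm strip, so the seat is at 0.068 and the contact height agrees. Release and retreat towards driver 4.

{"fn": "servo_tool", "kwargs": {
  "rows": [
    [[0, 0, 0, 0, 0, -0.002, -1], [0, 0, 0, 0, 0, 0, 0.2], [0, 0, 0, 0, 0, 0, 0.6], [0, 0, 0, 0, 0, 0, 1], [0, 0, 0, 0, 0, 0, 1], [0, 0, 0, 0, 0, 0, 1], [0, 0, 0, 0, 0, -0.01, 1], [0, 0, 0, 0, 0, -0.03, 1]]
  ]
}}

```text
t: 11.17
tcp_pos: [0.4708, 0.2087, 0.1428]
tool_rot: [0.655, 0.756, -0.004, -0.003]
force: [-0.5, -0.6, -0.9]
finger_gap: 0.999
gripper_force: 0.0
```

{"fn": "servo_tool", "kwargs": {
  "rows": [
    [[0, 0, 0, 0, 0, -0.04, 1], [0, 0, 0, 0, 0, -0.04, 1], [0, 0, 0, 0, 0, -0.02, 1], [0, 0, 0, -0.02, -0.005, 0, 1], [0, 0, 0, -0.04, -0.01, 0, 1], [0, 0, 0, -0.04, -0.01, 0, 1], [0, 0, 0, -0.04, -0.01, 0, 1], [0, 0, 0, -0.04, -0.01, 0, 1]]
  ]
}}

```text
t: 11.83
tcp_pos: [0.4538, 0.0235, 0.2461]
tool_rot: [0.655, 0.756, 0.0, 0.0]
force: [0.5, 0.1, 0.1]
finger_gap: 0.997
gripper_force: 0.0
```

{"fn": "servo_tool", "kwargs": {
  "rows": [
    [[0, 0, 0, -0.04, -0.008, 0, 1], [0, 0, 0, -0.04, -0.008, 0, 1], [0, 0, 0, -0.04, -0.008, 0, 1], [0, 0, 0, -0.04, -0.008, 0, 1], [0, 0, 0, -0.03, -0.008, 0, 1], [0, 0, 0, -0.02, 0, 0, 1], [0, 0, 0, 0, 0, 0, 1], [0, 0, 0, 0, 0, 0, 1]]
  ]
}}

```text
t: 12.5
tcp_pos: [0.4445, -0.1895, 0.2457]
tool_rot: [0.656, 0.755, 0.0, 0.0]
force: [0.9, -0.3, -0.1]
finger_gap: 1.003
gripper_force: 0.0
```

```bash
python3 - <<'E'
from h import *
a=manip.snapshot("wrist");I=manip.camera_info("wrist");b=manip.snapshot("scene")
np.save("w7.npy",I,allow_pickle=True); cv2.imwrite("pics/w7.png",a)
print(manip.sense()["tcp_pos"])
cv2.imwrite("pics/p7.png",np.hstack([a[:360,200:440],cv2.resize(b[150:260,190:410],(560,360))]))
E
```

```text
[ 0.44412043 -0.1874954   0.2453766 ]
```

View pics/p7.png

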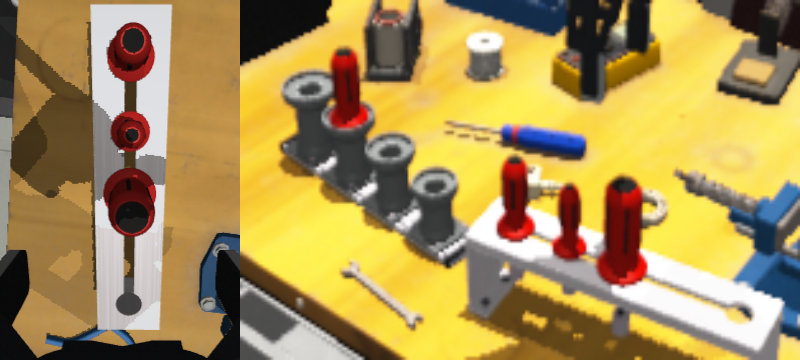

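Driver 3 stands in holder_3. Wrist crop: driver 4 top (131,217), driver 1 (132,134), driver 2 (132,40), hole (129,303).

```bash
python3 - <<'E'
from h import *
I=np.load("w7.npy",allow_pickle=True).item()
for n,uv,z in (("d4",(331,217),.148),("d1",(332,134),.130),("d2",(332,40),.136),("hole",(329,303),.074)): print(n,cast(I,uv,z).round(4))
E
```

```text
d4 [ 0.4517 -0.1923  0.148 ]
d1 [ 0.4441 -0.1337  0.13  ]
d2 [ 0.4346 -0.0721  0.136 ]
hole [ 0.4696 -0.3121  0.074 ]
```

{"fn": "servo_tool", "kwargs": {
  "rows": [
    [[0, 0, 0, -0.007, 0.007, 0, 1], [0, 0, 0, 0, 0, 0.033, 1], [0, 0, 0, 0, 0, 0.033, 1], [0, 0, 0, 0, 0, 0.033, 1], [0, 0, 0, 0, 0, 0.024, 1], [0, 0, 0, 0, 0, 0.01, 1], [0, 0, 0, 0, 0, 0, 1], [0, 0, 0, 0, 0, 0, 1]]
  ]
}}

```text
t: 13.27
tcp_pos: [0.4533, -0.1943, 0.1125]
tool_rot: [0.655, 0.756, 0.0, 0.0]
force: [-0.6, 0.2, 0.6]
finger_gap: 1.0
gripper_force: 0.0
```

{"fn": "servo_tool", "kwargs": {
  "rows": [
    [[0, 0, 0, 0, 0, 0, -1], [0, 0, 0, 0, 0, 0, -1], [0, 0, 0, 0, 0, 0, -1], [0, 0, 0, 0, 0, 0, -1], [0, 0, 0, 0, 0, 0, -1], [0, 0, 0, 0, 0, 0, -1], [0, 0, 0, 0, 0, 0, -1], [0, 0, 0, 0, 0, -0.004, -1]]
  ]
}}

```text
t: 13.93
tcp_pos: [0.4525, -0.1946, 0.1167]
tool_rot: [0.655, 0.756, 0.0, 0.0]
force: [-0.2, 0.0, -2.0]
finger_gap: 0.424
gripper_force: 40.0
```

{"fn": "servo_tool", "kwargs": {
  "rows": [
    [[0, 0, 0, -0.01, 0, 0, -1], [0, 0, 0, -0.018, 0, 0, -1], [0, 0, 0, -0.018, 0, 0, -1], [0, 0, 0, -0.018, 0, 0, -1], [0, 0, 0, -0.018, 0, 0, -1], [0, 0, 0, -0.018, 0, 0, -1], [0, 0, 0, -0.015, 0, 0, -1], [0, 0, 0, -0.008, 0, 0, -1]]
  ]
}}

```text
t: 14.6
tcp_pos: [0.4706, -0.3195, 0.1165]
tool_rot: [0.656, 0.755, -0.0, 0.001]
force: [0.9, 0.2, -0.6]
finger_gap: 0.421
gripper_force: 40.0
```

{"fn": "servo_tool", "kwargs": {
  "rows": [
    [[0, 0, 0, -0.001, -0.001, 0, -1], [0, 0, 0, 0, 0, 0, -1], [0, 0, 0, 0, 0, 0, -1]]
  ]
}}

```text
t: 14.85
tcp_pos: [0.4686, -0.3166, 0.1161]
tool_rot: [0.655, 0.756, 0.0, -0.001]
force: [-0.1, 0.4, -0.7]
finger_gap: 0.419
gripper_force: 40.0
```

{"fn": "servo_tool", "kwargs": {
  "rows": [
    [[0, 0, 0, 0, 0, -0.01, -1], [0, 0, 0, 0, 0, -0.01, -1], [0, 0, 0, 0, 0, -0.01, -1], [0, 0, 0, 0, 0, -0.01, -1], [0, 0, 0, 0, 0, -0.015, -1], [0, 0, 0, 0, 0, -0.015, -1], [0, 0, 0, 0, 0, -0.01, -1]]
  ]
}}

```text
t: 15.43
tcp_pos: [0.4699, -0.3178, 0.1989]
tool_rot: [0.655, 0.756, -0.0, 0.002]
force: [0.6, 0.2, -0.8]
finger_gap: 0.422
gripper_force: 40.1
```

{"fn": "servo_tool", "kwargs": {
  "rows": [
    [[0, 0, 0, 0, 0, -0.03, -1], [0, 0, 0, 0, 0, -0.03, -1], [0, 0, 0, 0.02, 0, 0, -1], [0, 0, 0, 0.035, 0, 0, -1], [0, 0, 0, 0.04, 0.007, 0, -1], [0, 0, 0, 0.04, 0.007, 0, -1], [0, 0, 0, 0.04, 0.007, 0, -1], [0, 0, 0, 0.04, 0.007, 0, -1]]
  ]
}}

```text
t: 16.1
tcp_pos: [0.466, -0.099, 0.2572]
tool_rot: [0.655, 0.755, 0.0, 0.001]
force: [1.0, -0.1, -0.9]
finger_gap: 0.425
gripper_force: 40.2
```

{"fn": "servo_tool", "kwargs": {
  "rows": [
    [[0, 0, 0, 0.04, 0.007, 0, -1], [0, 0, 0, 0.04, 0.008, 0, -1], [0, 0, 0, 0.04, 0.008, 0, -1], [0, 0, 0, 0.04, 0.008, 0, -1], [0, 0, 0, 0.04, 0.008, 0, -1], [0, 0, 0, 0.04, 0.008, 0, -1], [0, 0, 0, 0.04, 0.008, 0, -1], [0, 0, 0, 0.04, 0.008, 0, -1]]
  ]
}}

```text
t: 16.77
tcp_pos: [0.4829, 0.2272, 0.2573]
tool_rot: [0.655, 0.756, 0.0, 0.0]
force: [0.7, -0.9, -1.3]
finger_gap: 0.422
gripper_force: 40.2
```

{"fn": "servo_tool", "kwargs": {
  "rows": [
    [[0, 0, 0, 0.03, 0.002, 0, -1], [0, 0, 0, 0.015, 0, 0, -1], [0, 0, 0, 0, 0, 0, -1], [0, 0, 0, 0, 0, 0, -1], [0, 0, 0, 0, 0, 0, -1]]
  ]
}}

```text
t: 17.18
tcp_pos: [0.4787, 0.2691, 0.2566]
tool_rot: [0.655, 0.756, -0.0, 0.0]
force: [-0.5, -0.4, -1.6]
finger_gap: 0.426
gripper_force: 40.2
```

{"fn": "servo_tool", "kwargs": {
  "rows": [
    [[0, 0, 0, 0.019, 0.005, 0, -1], [0, 0, 0, 0, 0, 0.03, -1], [0, 0, 0, 0, 0, 0.03, -1], [0, 0, 0, 0, 0, 0.01, -1], [0, 0, 0, 0, 0, 0, -1], [0, 0, 0, 0, 0, 0, -1], [0, 0, 0, 0, 0, 0, -1]]
  ]
}}

```text
t: 17.77
tcp_pos: [0.4825, 0.289, 0.1877]
tool_rot: [0.655, 0.755, 0.001, 0.001]
force: [0.6, -0.6, -1.3]
finger_gap: 0.424
gripper_force: 40.3
```

```bash
cat >> h.py <<'E'
def check(name,zg,R,zc,rim):
    """driver guard (radius R at height zg) and cup rim (height zc) in the wrist view, saved as pics/name.png"""
    p=manip.sense()["tcp_pos"]; I=manip.camera_info("wrist"); a=manip.snapshot("wrist"); cv2.imwrite(f"pics/{name}.png",a)
    m=red(a); ys=np.where(m[100:,318:326].any(1))[0]+100
    f=cast(I,(322,ys.min()),p[2]-zg); d=f-R*np.array([-.1445,.9895,0])
    k=[(c:=np.where(m[y,250:400])[0]+250).min()/2+c.max()/2 for y in range(ys.min()+6,ys.min()+36,3)]
    print("tcp",p.round(4),"front row",ys.min(),"driver",d.round(4),"mid col",np.median(k))
    g=cv2.cvtColor(a,cv2.COLOR_BGR2GRAY)
    return I,a
E
python3 - <<'E'
from h import *
I,a=check("w8",.037,.0255,.079,.0335)
print("expected cup4 px",proj(I,[.482,.290,.079]))
cv2.imwrite("pics/p8.png",cv2.resize(a[40:340,240:420],None,fx=2,fy=2))
E
```

```text
tcp [0.4825 0.289  0.1877] front row 195 driver [0.4827 0.2905 0.1507] mid col 321.5
expected cup4 px [320.86033954 204.70966771]
```

View pics/p8.png

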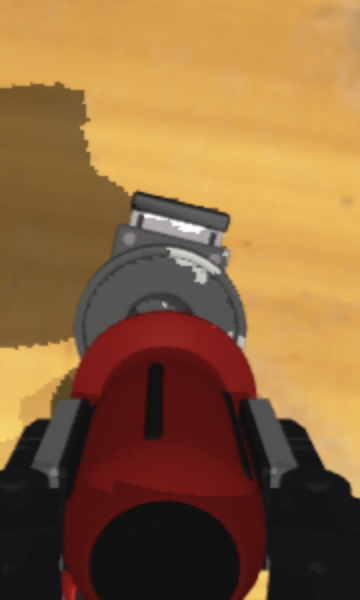

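Holder_4's rim is centred at about (320.5,204), matching the estimate (0.482, 0.290). The driver is measured within 1 mm of it, so I lower.

{"fn": "servo_tool", "kwargs": {
  "rows": [
    [[0, 0, 0, 0, 0, 0.01, -1], [0, 0, 0, 0, 0, 0.015, -1], [0, 0, 0, 0, 0, 0.015, -1], [0, 0, 0, 0, 0, 0.015, -1], [0, 0, 0, 0, 0, 0.012, -1], [0, 0, 0, 0, 0, 0.001, -1], [0, 0, 0, 0, 0, 0, -1], [0, 0, 0, 0, 0, 0, -1]]
  ]
}}

```text
t: 18.48
tcp_pos: [0.4818, 0.2895, 0.119]
tool_rot: [0.655, 0.756, 0.001, 0.0]
force: [0.8, 0.4, -0.4]
finger_gap: 0.422
gripper_force: 40.3
```

{"fn": "servo_tool", "kwargs": {
  "rows": [
    [[0, 0, 0, 0, 0, 0.003, -1], [0, 0, 0, 0, 0, 0.003, -1], [0, 0, 0, 0, 0, 0.002, -1], [0, 0, 0, 0, 0, 0, -1], [0, 0, 0, 0, 0, 0, -1]]
  ]
}}

```text
t: 18.9
tcp_pos: [0.482, 0.2897, 0.1134]
tool_rot: [0.655, 0.756, 0.001, 0.001]
force: [-3.2, -1.7, 16.8]
finger_gap: 0.423
gripper_force: 41.9
```

Contact at 0.113, as predicted. Release and go to driver 1.

{"fn": "servo_tool", "kwargs": {
  "rows": [
    [[0, 0, 0, 0, 0, -0.002, -1], [0, 0, 0, 0, 0, 0, 0.2], [0, 0, 0, 0, 0, 0, 0.6], [0, 0, 0, 0, 0, 0, 1], [0, 0, 0, 0, 0, 0, 1], [0, 0, 0, 0, 0, 0, 1], [0, 0, 0, 0, 0, -0.01, 1], [0, 0, 0, 0, 0, -0.03, 1]]
  ]
}}

```text
t: 19.57
tcp_pos: [0.4785, 0.2882, 0.1493]
tool_rot: [0.655, 0.756, -0.004, -0.002]
force: [-0.5, -0.3, -0.2]
finger_gap: 1.002
gripper_force: 0.0
```

{"fn": "servo_tool", "kwargs": {
  "rows": [
    [[0, 0, 0, 0, 0, -0.04, 1], [0, 0, 0, 0, 0, -0.04, 1], [0, 0, 0, 0, 0, -0.01, 1], [0, 0, 0, -0.02, -0.005, 0, 1], [0, 0, 0, -0.04, -0.01, 0, 1], [0, 0, 0, -0.04, -0.01, 0, 1], [0, 0, 0, -0.04, -0.01, 0, 1], [0, 0, 0, -0.04, -0.01, 0, 1]]
  ]
}}

```text
t: 20.23
tcp_pos: [0.4616, 0.1034, 0.2428]
tool_rot: [0.655, 0.756, 0.0, 0.0]
force: [0.4, 0.3, -0.1]
finger_gap: 1.003
gripper_force: 0.0
```

{"fn": "servo_tool", "kwargs": {
  "rows": [
    [[0, 0, 0, -0.04, -0.01, 0, 1], [0, 0, 0, -0.04, -0.01, 0, 1], [0, 0, 0, -0.04, -0.01, 0, 1], [0, 0, 0, -0.04, -0.01, 0, 1], [0, 0, 0, -0.04, -0.008, 0, 1], [0, 0, 0, -0.02, 0, 0, 1], [0, 0, 0, 0, 0, 0, 1], [0, 0, 0, 0, 0, 0, 1]]
  ]
}}

```text
t: 20.9
tcp_pos: [0.4458, -0.1209, 0.2425]
tool_rot: [0.656, 0.755, 0.0, -0.0]
force: [-0.1, -0.3, 0.1]
finger_gap: 1.002
gripper_force: 0.0
```

```bash
python3 - <<'E'
from h import *
b=manip.snapshot("scene"); print(manip.sense()["tcp_pos"],manip.sense()["t"])
cv2.imwrite("pics/p9.png",cv2.resize(b[150:260,190:410],(560,280)))
E
```

```text
[ 0.44548458 -0.11958507  0.24235372] 20.95
```

View pics/p9.png

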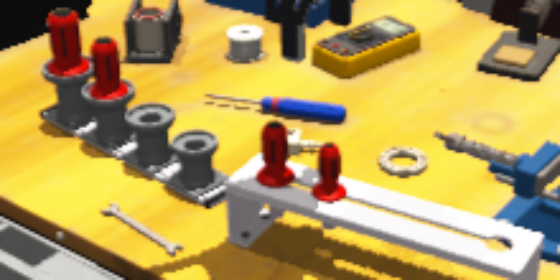

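Drivers 4 and 3 stand upright in their cups, at crop (70,45) and (105,70). Down onto driver 1.

{"fn": "servo_tool", "kwargs": {
  "rows": [
    [[0, 0, 0, -0.015, -0.003, 0, 1], [0, 0, 0, 0, 0, 0.033, 1], [0, 0, 0, 0, 0, 0.033, 1], [0, 0, 0, 0, 0, 0.033, 1], [0, 0, 0, 0, 0, 0.024, 1], [0, 0, 0, 0, 0, 0.011, 1], [0, 0, 0, 0, 0, 0, 1], [0, 0, 0, 0, 0, 0, 1]]
  ]
}}

```text
t: 21.62
tcp_pos: [0.4448, -0.1335, 0.1081]
tool_rot: [0.654, 0.756, -0.0, -0.001]
force: [-0.4, 0.3, -0.2]
finger_gap: 1.0
gripper_force: 0.0
```

{"fn": "servo_tool", "kwargs": {
  "rows": [
    [[0, 0, 0, 0, 0, 0, -1], [0, 0, 0, 0, 0, 0, -1], [0, 0, 0, 0, 0, 0, -1], [0, 0, 0, 0, 0, 0, -1], [0, 0, 0, 0, 0, 0, -1], [0, 0, 0, 0, 0, 0, -1], [0, 0, 0, 0, 0, 0, -1], [0, 0, 0, 0, 0, 0, -1]]
  ]
}}

```text
t: 22.28
tcp_pos: [0.4453, -0.1353, 0.1089]
tool_rot: [0.655, 0.756, 0.0, 0.001]
force: [-0.6, 0.2, 6.7]
finger_gap: 0.245
gripper_force: 38.9
```

{"fn": "servo_tool", "kwargs": {
  "rows": [
    [[0, 0, 0, 0, 0, 0, -1], [0, 0, 0, 0, 0, -0.004, -1], [0, 0, 0, 0, 0, 0, -1]]
  ]
}}

```text
t: 22.53
tcp_pos: [0.4452, -0.1353, 0.1128]
tool_rot: [0.655, 0.756, 0.0, 0.0]
force: [1.1, -0.6, -0.1]
finger_gap: 0.248
gripper_force: 39.1
```

{"fn": "servo_tool", "kwargs": {
  "rows": [
    [[0, 0, 0, -0.01, 0, 0, -1], [0, 0, 0, -0.02, 0, 0, -1], [0, 0, 0, -0.02, 0, 0, -1], [0, 0, 0, -0.02, -0.001, 0, -1], [0, 0, 0, -0.02, 0, 0, -1], [0, 0, 0, -0.02, -0.001, 0, -1], [0, 0, 0, -0.02, 0, 0, -1], [0, 0, 0, -0.02, -0.001, 0, -1]]
  ]
}}

```text
t: 23.2
tcp_pos: [0.4634, -0.2859, 0.112]
tool_rot: [0.655, 0.756, -0.0, 0.0]
force: [0.3, -0.7, 0.0]
finger_gap: 0.25
gripper_force: 39.1
```

{"fn": "servo_tool", "kwargs": {
  "rows": [
    [[0, 0, 0, -0.02, 0, 0, -1], [0, 0, 0, -0.013, 0, 0, -1], [0, 0, 0, 0, 0, 0, -1], [0, 0, 0, 0, 0, 0, -1], [0, 0, 0, 0, 0, 0, -1]]
  ]
}}

```text
t: 23.62
tcp_pos: [0.4673, -0.3154, 0.1119]
tool_rot: [0.655, 0.756, 0.0, -0.001]
force: [0.7, 0.7, -0.7]
finger_gap: 0.248
gripper_force: 39.1
```

{"fn": "servo_tool", "kwargs": {
  "rows": [
    [[0, 0, 0, 0, 0, -0.01, -1], [0, 0, 0, 0, 0, -0.01, -1], [0, 0, 0, 0, 0, -0.01, -1], [0, 0, 0, 0, 0, -0.01, -1], [0, 0, 0, 0, 0, -0.02, -1], [0, 0, 0, 0, 0, -0.03, -1], [0, 0, 0, 0, 0, -0.03, -1], [0, 0, 0, 0, 0, 0, -1]]
  ]
}}

```text
t: 24.28
tcp_pos: [0.471, -0.319, 0.2396]
tool_rot: [0.655, 0.756, -0.001, 0.007]
force: [1.0, -0.7, -0.1]
finger_gap: 0.243
gripper_force: 39.2
```

{"fn": "servo_tool", "kwargs": {
  "rows": [
    [[0, 0, 0, 0.02, 0, 0, -1], [0, 0, 0, 0.035, 0.005, 0, -1], [0, 0, 0, 0.04, 0.005, 0, -1], [0, 0, 0, 0.04, 0.005, 0, -1], [0, 0, 0, 0.04, 0.005, 0, -1], [0, 0, 0, 0.04, 0.005, 0, -1], [0, 0, 0, 0.04, 0.005, 0, -1], [0, 0, 0, 0.04, 0.005, 0, -1]]
  ]
}}

```text
t: 24.95
tcp_pos: [0.4603, -0.0177, 0.2331]
tool_rot: [0.655, 0.756, 0.0, 0.0]
force: [0.5, 0.3, -0.3]
finger_gap: 0.246
gripper_force: 39.1
```

{"fn": "servo_tool", "kwargs": {
  "rows": [
    [[0, 0, 0, 0.04, 0.006, 0, -1], [0, 0, 0, 0.03, 0.005, 0, -1], [0, 0, 0, 0.011, 0, 0, -1], [0, 0, 0, 0, 0, 0.03, -1], [0, 0, 0, 0, 0, 0.03, -1], [0, 0, 0, 0, 0, 0.015, -1], [0, 0, 0, 0, 0, 0, -1], [0, 0, 0, 0, 0, 0, -1]]
  ]
}}

```text
t: 25.62
tcp_pos: [0.46, 0.0617, 0.1572]
tool_rot: [0.655, 0.756, -0.0, -0.0]
force: [0.1, -0.0, -1.1]
finger_gap: 0.246
gripper_force: 39.3
```

```bash
python3 - <<'E'
from h import *
I,a=check("w10",.033,.018,.061,.026)
print("expected cup1 px",proj(I,[.4595,.0635,.061]), "tilt fwd",manip.sense()["force"])
cv2.imwrite("pics/p10.png",cv2.resize(a[40:340,240:420],None,fx=2,fy=2))
E
```

```text
tcp [0.46   0.0617 0.1572] front row 214 driver [0.4602 0.0614 0.1242] mid col 321.5
expected cup1 px [321.55347217 208.32835749] tilt fwd [ 0.90101146  0.29841619 -0.57786359]
```

View pics/p10.png

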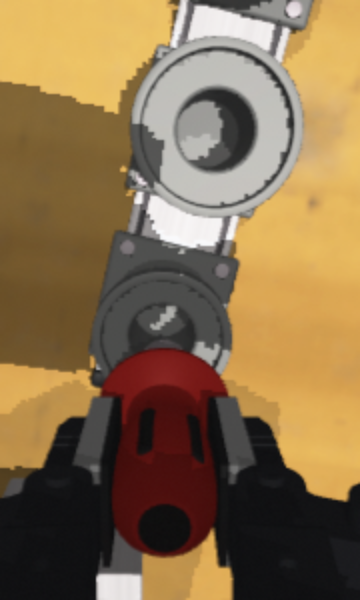

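Holder_1's rim is centred at about (321,209), which agrees with the estimate. The driver is 2 mm short in y, so I correct and lower.

{"fn": "servo_tool", "kwargs": {
  "rows": [
    [[0, 0, 0, 0.002, 0, 0, -1], [0, 0, 0, 0, 0, 0.01, -1], [0, 0, 0, 0, 0, 0.015, -1], [0, 0, 0, 0, 0, 0.015, -1], [0, 0, 0, 0, 0, 0.015, -1], [0, 0, 0, 0, 0, 0.003, -1], [0, 0, 0, 0, 0, 0, -1], [0, 0, 0, 0, 0, 0, -1]]
  ]
}}

```text
t: 26.33
tcp_pos: [0.4607, 0.0639, 0.1002]
tool_rot: [0.655, 0.756, 0.001, 0.001]
force: [-0.6, 0.3, -0.7]
finger_gap: 0.245
gripper_force: 39.3
```

{"fn": "servo_tool", "kwargs": {
  "rows": [
    [[0, 0, 0, 0, 0, 0.003, -1], [0, 0, 0, 0, 0, 0.003, -1], [0, 0, 0, 0, 0, 0.003, -1], [0, 0, 0, 0, 0, 0.001, -1], [0, 0, 0, 0, 0, 0, -1]]
  ]
}}

```text
t: 26.75
tcp_pos: [0.4605, 0.064, 0.0909]
tool_rot: [0.655, 0.756, 0.001, 0.001]
force: [-1.9, -0.1, 14.5]
finger_gap: 0.247
gripper_force: 40.9
```

Seated at 0.091, as predicted. Release and go to driver 2.

{"fn": "servo_tool", "kwargs": {
  "rows": [
    [[0, 0, 0, 0, 0, -0.002, -1], [0, 0, 0, 0, 0, 0, 0.2], [0, 0, 0, 0, 0, 0, 0.6], [0, 0, 0, 0, 0, 0, 1], [0, 0, 0, 0, 0, 0, 1], [0, 0, 0, 0, 0, 0, 1], [0, 0, 0, 0, 0, -0.01, 1], [0, 0, 0, 0, 0, -0.03, 1]]
  ]
}}

```text
t: 27.42
tcp_pos: [0.4575, 0.0641, 0.1288]
tool_rot: [0.655, 0.756, -0.002, -0.004]
force: [0.3, 0.0, 0.7]
finger_gap: 0.999
gripper_force: 0.0
```

{"fn": "servo_tool", "kwargs": {
  "rows": [
    [[0, 0, 0, 0, 0, -0.04, 1], [0, 0, 0, 0, 0, -0.04, 1], [0, 0, 0, 0, 0, -0.03, 1], [0, 0, 0, -0.035, -0.01, 0, 1], [0, 0, 0, -0.035, -0.01, 0, 1], [0, 0, 0, -0.035, -0.012, 0, 1], [0, 0, 0, -0.027, -0.012, 0, 1], [0, 0, 0, 0, 0, 0, 1]]
  ]
}}

```text
t: 28.08
tcp_pos: [0.4347, -0.077, 0.2413]
tool_rot: [0.657, 0.754, -0.001, 0.001]
force: [0.2, 0.1, -0.5]
finger_gap: 0.997
gripper_force: 0.0
```

{"fn": "servo_tool", "kwargs": {
  "rows": [
    [[0, 0, 0, 0, 0, 0, 1], [0, 0, 0, 0, 0, 0, 1]]
  ]
}}

```text
t: 28.25
tcp_pos: [0.4349, -0.0725, 0.2411]
tool_rot: [0.655, 0.755, 0.0, -0.001]
force: [1.1, 1.0, 0.6]
finger_gap: 1.003
gripper_force: 0.0
```

```bash
python3 - <<'E'
from h import *
p=manip.sense()["tcp_pos"]; I=manip.camera_info("wrist"); a=manip.snapshot("wrist"); b=manip.snapshot("scene"); print(p)
h=cv2.cvtColor(a,cv2.COLOR_BGR2HSV); dk=((h[...,2]<110)&(h[...,1]<60)).astype(np.uint8)*255; dk[:,:280]=0; dk[:,370:]=0; dk[330:]=0
for x,s in blobs(dk,100): print("dark",x,s,cast(I,x,.136).round(4))
for x,s in blobs(red(a),150): print("red",x,s)
cv2.imwrite("pics/p11.png",np.hstack([a[:360,200:440],cv2.resize(b[150:260,190:410],(560,360))]))
E
```

```text
[ 0.43487746 -0.07248268  0.24108052]
dark [345.   59.8] [332  19  38  59 450] [0.4357 0.032  0.136 ]
dark [350.5  92.8] [332  83  38  19 313] [0.4428 0.0119 0.136 ]
dark [322.3 143.6] [288 141  70   6 382] [ 0.4285 -0.0251  0.136 ]
dark [323. 208.] [315 200  17  17 242] [ 0.4358 -0.0728  0.136 ]
red [373.6  38.4] [ 352   12   44   51 1293]
red [322.7 191.2] [ 302  169   42   53 1323]
```

View pics/p11.png

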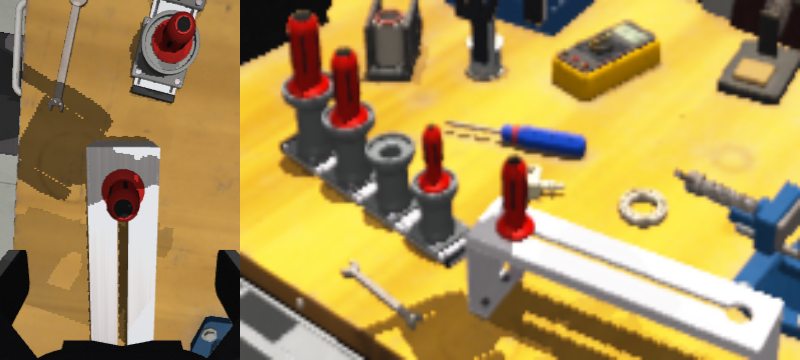

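Drivers 4, 3 and 1 stand in their cups. Driver 2's top at (323,208) gives (0.436, -0.073), under the tool, so I go down and grip.

{"fn": "servo_tool", "kwargs": {
  "rows": [
    [[0, 0, 0, 0, 0.001, 0.033, 1], [0, 0, 0, 0, 0, 0.033, 1], [0, 0, 0, 0, 0, 0.033, 1], [0, 0, 0, 0, 0, 0.022, 1], [0, 0, 0, 0, 0, 0.01, 1], [0, 0, 0, 0, 0, 0, 1], [0, 0, 0, 0, 0, 0, 1], [0, 0, 0, 0, 0, 0, -1]]
  ]
}}

```text
t: 29.02
tcp_pos: [0.4369, -0.0723, 0.1109]
tool_rot: [0.654, 0.756, 0.0, 0.001]
force: [-0.3, -0.6, -0.4]
finger_gap: 0.885
gripper_force: 0.0
```

{"fn": "servo_tool", "kwargs": {
  "rows": [
    [[0, 0, 0, 0, 0, 0, -1], [0, 0, 0, 0, 0, 0, -1], [0, 0, 0, 0, 0, 0, -1], [0, 0, 0, 0, 0, 0, -1], [0, 0, 0, 0, 0, 0, -1], [0, 0, 0, 0, 0, 0, -1], [0, 0, 0, 0, 0, 0, -1], [0, 0, 0, 0, 0, 0, -1]]
  ]
}}

```text
t: 29.68
tcp_pos: [0.4365, -0.0729, 0.111]
tool_rot: [0.655, 0.756, 0.0, 0.001]
force: [-0.7, 0.1, 5.8]
finger_gap: 0.303
gripper_force: 39.0
```

{"fn": "servo_tool", "kwargs": {
  "rows": [
    [[0, 0, 0, 0, 0, 0, -1], [0, 0, 0, 0, 0, -0.004, -1], [0, 0, 0, 0, 0, 0, -1]]
  ]
}}

```text
t: 29.93
tcp_pos: [0.4363, -0.0729, 0.1149]
tool_rot: [0.655, 0.756, 0.0, 0.0]
force: [0.0, -1.0, 0.1]
finger_gap: 0.305
gripper_force: 39.3
```

{"fn": "servo_tool", "kwargs": {
  "rows": [
    [[0, 0, 0, -0.01, 0, 0, -1], [0, 0, 0, -0.02, 0, 0, -1], [0, 0, 0, -0.02, -0.001, 0, -1], [0, 0, 0, -0.02, 0, 0, -1], [0, 0, 0, -0.02, -0.001, 0, -1], [0, 0, 0, -0.02, 0, 0, -1], [0, 0, 0, -0.02, -0.001, 0, -1], [0, 0, 0, -0.02, 0, 0, -1]]
  ]
}}

```text
t: 30.6
tcp_pos: [0.4543, -0.2232, 0.1141]
tool_rot: [0.655, 0.755, 0.0, -0.0]
force: [0.3, 0.3, -1.0]
finger_gap: 0.302
gripper_force: 39.4
```

{"fn": "servo_tool", "kwargs": {
  "rows": [
    [[0, 0, 0, -0.02, 0, 0, -1], [0, 0, 0, -0.02, -0.001, 0, -1], [0, 0, 0, -0.02, 0, 0, -1], [0, 0, 0, -0.02, 0, 0, -1], [0, 0, 0, -0.015, 0, 0, -1], [0, 0, 0, 0, 0, 0, -1], [0, 0, 0, 0, 0, 0, -1], [0, 0, 0, 0, 0, 0, -1]]
  ]
}}

```text
t: 31.27
tcp_pos: [0.466, -0.3149, 0.1138]
tool_rot: [0.655, 0.756, 0.0, -0.001]
force: [0.1, -0.9, -0.7]
finger_gap: 0.304
gripper_force: 39.7
```

{"fn": "servo_tool", "kwargs": {
  "rows": [
    [[0, 0, 0, 0, 0.002, -0.005, -1], [0, 0, 0, 0, 0, -0.01, -1], [0, 0, 0, 0, 0, -0.01, -1], [0, 0, 0, 0, 0, -0.015, -1], [0, 0, 0, 0, 0, -0.015, -1], [0, 0, 0, 0, 0, -0.02, -1], [0, 0, 0, 0, 0, -0.03, -1], [0, 0, 0, 0, 0, -0.03, -1]]
  ]
}}

```text
t: 31.93
tcp_pos: [0.4686, -0.3146, 0.2512]
tool_rot: [0.655, 0.756, 0.0, -0.0]
force: [1.2, -0.9, -0.5]
finger_gap: 0.304
gripper_force: 39.7
```

{"fn": "servo_tool", "kwargs": {
  "rows": [
    [[0, 0, 0, 0.02, 0, 0, -1], [0, 0, 0, 0.035, 0.005, 0, -1], [0, 0, 0, 0.04, 0.006, 0, -1], [0, 0, 0, 0.04, 0.006, 0, -1], [0, 0, 0, 0.04, 0.006, 0, -1], [0, 0, 0, 0.04, 0.006, 0, -1], [0, 0, 0, 0.04, 0.006, 0, -1], [0, 0, 0, 0.04, 0.006, 0, -1]]
  ]
}}

```text
t: 32.6
tcp_pos: [0.4672, -0.0155, 0.2507]
tool_rot: [0.655, 0.756, 0.0, 0.001]
force: [1.2, -1.0, -0.4]
finger_gap: 0.304
gripper_force: 39.7
```

{"fn": "servo_tool", "kwargs": {
  "rows": [
    [[0, 0, 0, 0.04, 0.006, 0, -1], [0, 0, 0, 0.04, 0.006, 0, -1], [0, 0, 0, 0.04, 0.006, 0, -1], [0, 0, 0, 0.025, 0.005, 0, -1], [0, 0, 0, 0.007, 0, 0, -1], [0, 0, 0, 0, 0, 0, -1], [0, 0, 0, 0, 0, 0, -1], [0, 0, 0, 0, 0, 0, -1]]
  ]
}}

```text
t: 33.27
tcp_pos: [0.4688, 0.135, 0.2497]
tool_rot: [0.655, 0.755, -0.0, 0.0]
force: [-0.5, 0.1, 0.0]
finger_gap: 0.305
gripper_force: 39.7
```

{"fn": "servo_tool", "kwargs": {
  "rows": [
    [[0, 0, 0, 0.003, -0.001, 0, -1], [0, 0, 0, 0, 0, 0.03, -1], [0, 0, 0, 0, 0, 0.03, -1], [0, 0, 0, 0, 0, 0.023, -1], [0, 0, 0, 0, 0, 0, -1], [0, 0, 0, 0, 0, 0, -1], [0, 0, 0, 0, 0, 0, -1]]
  ]
}}

```text
t: 33.85
tcp_pos: [0.4684, 0.1382, 0.1672]
tool_rot: [0.655, 0.755, 0.001, 0.001]
force: [0.2, -0.8, -0.0]
finger_gap: 0.306
gripper_force: 39.7
```

```bash
python3 - <<'E'
from h import *
I,a=check("w12",.035,.0205,.067,.0285)
print("expected cup2 px",proj(I,[.467,.139,.067]))
print("cup2 from w10?")
cv2.imwrite("pics/p12.png",cv2.resize(a[40:340,240:420],None,fx=2,fy=2))
E
```

```text
tcp [0.4684 0.1382 0.1672] front row 100 driver [0.4611 0.1917 0.1322] mid col 346.0
expected cup2 px [319.75455538 207.93304029]
cup2 from w10?
```

View pics/p12.png

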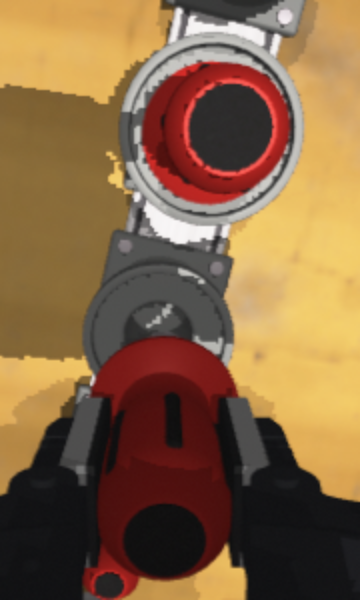

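Holder_2's rim is centred at about (319,208), matching the estimate. The driver is within 2 mm. Driver 3 is properly down in its cup at crop (215,128). Lowering.

{"fn": "servo_tool", "kwargs": {
  "rows": [
    [[0, 0, 0, 0.001, -0.001, 0, -1], [0, 0, 0, 0, 0, 0.012, -1], [0, 0, 0, 0, 0, 0.015, -1], [0, 0, 0, 0, 0, 0.015, -1], [0, 0, 0, 0, 0, 0.015, -1], [0, 0, 0, 0, 0, 0.003, -1], [0, 0, 0, 0, 0, 0, -1], [0, 0, 0, 0, 0, 0, -1]]
  ]
}}

```text
t: 34.57
tcp_pos: [0.4669, 0.1398, 0.1072]
tool_rot: [0.655, 0.756, 0.001, 0.001]
force: [0.8, 0.6, -0.8]
finger_gap: 0.302
gripper_force: 39.7
```

{"fn": "servo_tool", "kwargs": {
  "rows": [
    [[0, 0, 0, 0, 0, 0.003, -1], [0, 0, 0, 0, 0, 0.003, -1], [0, 0, 0, 0, 0, 0.003, -1], [0, 0, 0, 0, 0, 0.001, -1], [0, 0, 0, 0, 0, 0, -1]]
  ]
}}

```text
t: 34.98
tcp_pos: [0.4669, 0.1398, 0.0989]
tool_rot: [0.655, 0.756, 0.001, 0.001]
force: [-2.4, -0.3, 21.4]
finger_gap: 0.303
gripper_force: 42.1
```

Seated at 0.099, as predicted. Release, retreat and check the result.

{"fn": "servo_tool", "kwargs": {
  "rows": [
    [[0, 0, 0, 0, 0, -0.002, -1], [0, 0, 0, 0, 0, 0, 0.2], [0, 0, 0, 0, 0, 0, 0.6], [0, 0, 0, 0, 0, 0, 1], [0, 0, 0, 0, 0, 0, 1], [0, 0, 0, 0, 0, 0, 1], [0, 0, 0, 0, 0, -0.01, 1], [0, 0, 0, 0, 0, -0.03, 1]]
  ]
}}

```text
t: 35.65
tcp_pos: [0.4637, 0.1394, 0.136]
tool_rot: [0.655, 0.756, -0.003, -0.003]
force: [-0.1, -0.6, 0.3]
finger_gap: 1.0
gripper_force: 0.0
```

{"fn": "servo_tool", "kwargs": {
  "rows": [
    [[0, 0, 0, 0, 0, -0.04, 1], [0, 0, 0, 0, 0, -0.04, 1], [0, 0, 0, 0, 0, -0.02, 1], [0, 0, 0, 0.02, 0, 0, 1], [0, 0, 0, 0.02, 0, 0, 1], [0, 0, 0, 0, 0, 0, 1], [0, 0, 0, 0, 0, 0, 1], [0, 0, 0, 0, 0, 0, 1]]
  ]
}}

```text
t: 36.32
tcp_pos: [0.4604, 0.179, 0.2384]
tool_rot: [0.655, 0.756, -0.0, 0.0]
force: [-0.5, -0.3, 0.7]
finger_gap: 0.998
gripper_force: 0.0
```

```bash
python3 - <<'E'
from h import *
a=manip.snapshot("wrist"); b=manip.snapshot("scene"); print(manip.sense()["tcp_pos"],manip.sense()["t"])
cv2.imwrite("pics/p13.png",np.hstack([a[:360,200:440],cv2.resize(b[160:235,195:285],(432,360))]))
E
```

```text
[0.46051184 0.17866069 0.23809704] 36.4167
```

View pics/p13.png

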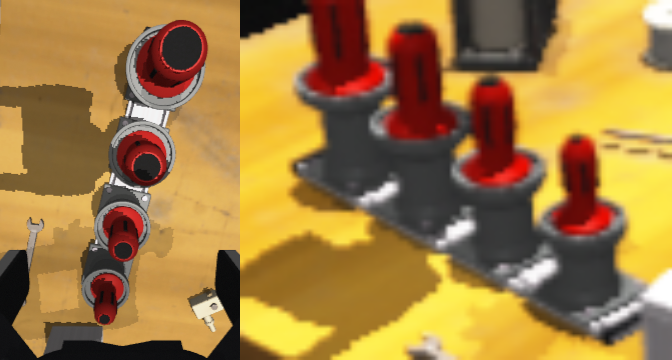

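All four drivers stand upright with their guards inside the rims, at scene-crop columns 345, 415, 490 and 578, largest to smallest. The gripper is clear of everything.

```bash
python3 -c "
from station import manip
print(manip.sign_off())"
```

```text
the job is handed in; nothing more can be done
None
```

All four nut drivers were slid to the entry hole, lifted out in rail order (3, 4, 1, 2) and stood upright in the cups for their sizes, with the last pictures showing every guard inside its rim; the job was handed in at about 36 s and no result came back.

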